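# Spring open the larger test fixture

## Task

Open the larger of the two test fixtures so that its board can be got at: press down the release tab at its front so that the lid springs up, then push the lid back until it is fully open and leave it resting there. Only touch and push; do not pick up or move the board or the loose parts on the desk, and leave the smaller fixture shut.

Things in the scene. Friction and masses are not known exactly. Their poses are not given: they have to be found in the camera images.
- large_fixture: the larger of two grey metal test fixtures fixed on the desk, a shallow box 120 mm deep (its x) by 130 mm wide (its y) by 42 mm high with a flat hinged lid, an aluminium frame with a clear window, on top. Origin: centre of its underside, on the desk. Its +x points from the front, where the release tab is, to the hinge at the back; y to the left as seen from the front; z up. It cannot move
- large_fixture_tab_pad (a point): centre of the top of the black ribbed press tab in front of the larger fixture: a plate 32 mm (x) by 34 mm (y), its top 25 mm above the desk, at the middle of the front, reaching 47 mm out from the front wall; this point lies 33 mm in front of the front wall. The plate is the foot of a tilting latch; behind it, 20 mm from this point, stands an upright 24 mm wide whose nose hooks over a tongue on the lid, up to 51 mm above the desk. Press the plate straight down
- large_fixture_tab (a joint): tilt of that press tab, rad: 0 at rest, grows as it is pressed, stop at 0.32 (this point then is about 7.5 mm lower). Sprung back; about 3 N at this point lets the lid go at about 0.15 to 0.2 rad, about 5 N reaches the stop
- large_fixture_lid_edge (a point): middle of the lid's free front edge, halfway in its thickness of 5 mm; 116 mm from the front of the lid to its back, 112 mm from this point to the hinge axis
- large_fixture_hinge (a point): middle of the lid's hinge axis (along the fixture's y), 44.5 mm above the desk, 56 mm behind the fixture's origin; fixed
- large_fixture_lid (a joint): opening angle of the lid, rad: 0 shut and latched, about 1.0 where its spring leaves it after release, 1.57 upright, 1.95 fully open against its stop, leaning back. The spring acts only up to 1.0; between 1.0 and upright the lid falls back onto the spring when let go, past about 1.65 it sinks slowly to the stop by its own weight (100 g). Damped hinge, less than 1 N at the edge moves it
- small_fixture: the smaller of two grey metal test fixtures fixed on the desk, a shallow box 80 mm deep (its x) by 86 mm wide (its y) by 42 mm high with a flat hinged lid, an aluminium frame with a clear window, on top. Origin: centre of its underside, on the desk. Its +x points from the front, where the release tab is, to the hinge at the back; y to the left as seen from the front; z up. It cannot move
- small_fixture_lid (a joint): opening angle of the smaller fixture's lid, rad: 0 shut and latched; it has the same kind of tab and latch
- board: green circuit board, 45 x 62 mm and 17 mm high, lying loose in the nest of the larger fixture under the lid, its underside 18 mm above the desk. Origin: centre of its underside
- capacitor: loose black upright cylinder with a pale top, 35 mm across, 52 mm high, on the desk. Origin: centre of its underside
- relay_loose: loose grey block, 22 x 28 mm, 34 mm high, on the desk. Origin: centre of its underside
- fuse: loose pale fuse cartridge, 32 mm long, 10 mm thick, lying on the desk. Origin: centre of its underside
- toroid_core: loose copper-wound ring, 67 mm across, 23 mm high, lying flat on the desk behind the fixtures. Origin: centre of its underside

How it is judged (in metres and radians):
On the way, in this order (a step that is already met when the one before it is completed fails the run):
1. the larger fixture's release tab is pressed down (to 0.1 rad or more) with the lid still shut (value of joint large_fixture_tab above 0.1 rad and value of joint large_fixture_lid below 0.5 rad).
2. its lid has sprung up to 0.8 rad or more (value of joint large_fixture_lid above 0.8 rad).
3. its lid has been pushed past upright (over 1.6 rad) (value of joint large_fixture_lid above 1.6 rad).
At the end, for the whole second after the job is handed in: The larger fixture's lid rests fully open (1.85 rad or more, at rest), its tab is released (under 0.08 rad), the smaller fixture's lid is shut (under 0.05 rad), and the board and the four loose parts are within 15 mm of where they started (value of joint large_fixture_lid above 1.85 rad and velocity of joint large_fixture_lid between -0.1 and 0.1 rad/s and value of joint large_fixture_tab below 0.08 rad and value of joint small_fixture_lid below 0.05 rad and distance of each of board, capacitor, relay_loose, fuse, toroid_core from where it was at the start of the episode below 0.015 m); the robot touches nothing.
It fails at once if the smaller fixture is opened (lid over 0.1 rad) (value of joint small_fixture_lid above 0.1 rad).
It fails at once if the board is lifted, carried or shifted (more than 15 mm) (distance of board from where it was at the start of the episode above 0.015 m).
It fails at once if a loose part on the desk is lifted, carried or shifted (more than 15 mm) (distance of any of capacitor, relay_loose, fuse, toroid_core from where it was at the start of the episode above 0.015 m).
It also fails if it takes over 48 s, if anything falls off the work surface, if the arm or the gripper's body presses on something with over 40 N, if the wrist force passes 120 N, or if a joint passes its speed limit or range.

## Robot

A 6-joint arm with a two-finger parallel gripper is mounted at the origin on a cart in front of the work surface, level with it; the furniture and walls round the work are solid. World frame = base frame: x ahead of the robot, y to its left, z up, the work surface at z = 0. Lengths are in mm, angles in rad, forces in N, time in s.
With the tool pointing down it reaches from about 275 to 850 mm from the base axis. Payload 5.2 kg.
Tool frame: the origin (TCP) lies midway between the tips of the shut fingers; the grasp point (between the pads) lies 19 mm behind it; z points along the fingers, y is the line along which they close (so a half turn about z gives the same grasp; the last joint's range is limited). The gripper opens to 85 mm and grips with 20 to 120 N. Pads are 22 mm wide; open, the fingers measure 114 mm over their backs; the gripper's body (76 mm by 85 mm) begins 54 mm behind the grasp point. The pads swing forward as they close: fully open they stand 13 mm farther back than shut.
Start: joints at [-1.449, 0.259, 1.535, -0, 1.348, -0.203], TCP at [175.536, -521.241, 231.31] pointing down, gripper open.
Joint ranges: [-3.14, 3.14], [-0.91, 2.08], [0.19, 2.58], [-1.22, 4.36], [0.22, 2.71], [-3.12, 3.12]. Speed limits (rad/s): [2.57, 2.57, 3.14, 3.14, 3.14, 3.14].

## Interface

Orientations are given as a unit quaternion [w, x, y, z].
In Python, from cell import env gives the robot as it stands.
- The arm moves only by the tool carry_out, never from a script. Its argument "commands" is a list of rows, each a list of 3 entries, a list of its own where there are three numbers: the shift along the world's x, y, z normalised to -1 to 1, where 1 is 0.025 m, then the turn, a rotation vector about the world's x, y, z normalised to -1 to 1, where 1 is 0.15 rad, then the closure, from 0 (fully open) to 1 (shut). In form: [[[x, y, z], [ax, ay, az], claw], ...]. A call has 1 to 5 rows; each row shifts and turns the commanded pose from where the row before left it; what a row does not reach is not made up. A row lasts 1/10 s, in which the tool goes at most 50 mm and 8.59 degrees, less where a joint would pass 70% of its speed; a pose out of reach is approached as far as the arm can. A call with a number of a shift or a turn outside -1 to 1 is refused whole. A call with a gripper value outside its range is refused whole. The fingers move at their own pace and stop on an object; the grip force is fixed at half the most. Time passes only in rows, so rows that do not move let the fingers close. It gives the time, the measured TCP pose, the force, the opening and the grip force at its end, in the units of the state.
- env.read_state(): the state, without advancing time (a new reading comes with each control period).
- env.read_camera(name): name is "scene" or "top" or "wrist"; returns a dict with "image" (400x640x3 uint8, red, green, blue), "vfov" (degrees; the focal length in pixels is half the picture's height over the tangent of half this angle, whatever the lens; pixels are square), "cx", "cy" (the principal point, pixels), "world_from_camera" (4x4, takes a point from camera to world coordinates). Camera axes: x right, y up, looking along -z (the intrinsics and any distortion apply to the point x, -y, -z); pixel columns grow to the right and rows downward; lengths in mm; the calibration is good to about 2 mm. A picture is of the moment at which its call begins. There is no depth.
- env.close_job(): hands the job in; it is judged then, once.
The state is a dict: "t": time; "qpos": joint angles; "qvel": joint speeds; "tau": joint torques, N m; "eef_pos": TCP position; "ee_rot": TCP orientation; "wrist_force": force on the tool from outside, world axes, zero at the start; "moment": the same for the moment, N m; "gripper_width": opening from 0.0 (shut) to 1.0 (fully open); "grip_force": force on a finger pad.
Only numpy, scipy, OpenCV 4.12 (cv2) and the standard library are available. Lean on these libraries where they do the work, as an engineer would, in place of code of your own. Each camera call takes 0.05 s, during which the arm holds its last target. There are 200 camera calls.

## Working session

There is one attempt and no reset: what is moved stays moved. The work goes in short steps, Python scripts to look and compute and a tool call to move; the robot and the scene stay as the last step left them, time stands still between calls to the robot, and variables do not carry over. Pictures are saved under pics/ and viewed, at most 10 in all, crops included, and the job is handed in when it is done.

Besides the shell and the picture viewer there is one more tool, called as name(argument=value, ...), one argument or row to a line, values as JSON. carry_out: Moves the arm, as the interface text tells. Scaled input: -1 to 1 covers 0.025 m each way for a shift and 0.15 rad each way for a turn. Its arguments: {"type":"object","properties":{"commands":{"type":"array"}},"required":["commands"]}

```bash
mkdir -p pics; cat > h.py <<'E'
import numpy as np,cv2
from cell import env
def shot(n,f):
    c=env.read_camera(n); cv2.imwrite(f'pics/{f}.png',c['image'][:,:,::-1]); np.save(f'pics/{f}.npy',{k:v for k,v in c.items()},allow_pickle=True); return c
def load(f): return np.load(f'pics/{f}.npy',allow_pickle=True).item()
def ray(c,u,v):
    f=200/np.tan(np.radians(c['vfov'])/2); T=np.array(c['world_from_camera'])
    return T[:3,3],T[:3,:3]@np.array([(u-c['cx'])/f,-(v-c['cy'])/f,-1])
def plane(c,u,v,z):
    o,d=ray(c,u,v); return o+d*(z-o[2])/d[2]
def proj(c,p):
    f=200/np.tan(np.radians(c['vfov'])/2); T=np.array(c['world_from_camera'])
    q=T[:3,:3].T@(np.array(p)-T[:3,3]); return c['cx']-f*q[0]/q[2],c['cy']+f*q[1]/q[2]
def tri(c1,p1,c2,p2):
    o1,d1=ray(c1,*p1);o2,d2=ray(c2,*p2)
    s=np.linalg.lstsq(np.c_[d1,-d2],o2-o1,rcond=None)[0]; a,b=o1+s[0]*d1,o2+s[1]*d2
    return (a+b)/2,np.linalg.norm(a-b)
E
python3 - <<'E'
from h import *
for n in('top','scene'):
    c=shot(n,n+'0'); print(n,[k for k in c],c['vfov'],c['cx'],c['cy'],np.round(c['world_from_camera'],3).tolist(), {k:v for k,v in c.items() if k not in('image','world_from_camera')})
print(env.read_state())
E
```

```text
top ['image', 'vfov', 'cx', 'cy', 'world_from_camera'] 48.6432913774883 316.2122477143456 212.49768434735861 [[0.029, 0.993, -0.112, 455.665], [-0.999, 0.031, 0.022, 208.051], [0.026, 0.111, 0.993, 900.444], [0.0, 0.0, 0.0, 1.0]] {'vfov': 48.6432913774883, 'cx': 316.2122477143456, 'cy': 212.49768434735861}
scene ['image', 'vfov', 'cx', 'cy', 'world_from_camera'] 43.40471101894893 316.8723467673843 200.19925306846426 [[-0.609, 0.583, -0.538, 71.045], [-0.793, -0.442, 0.418, 585.355], [0.006, 0.681, 0.732, 723.424], [0.0, 0.0, 0.0, 1.0]] {'vfov': 43.40471101894893, 'cx': 316.8723467673843, 'cy': 200.19925306846426}
{'t': 0.1, 'qpos': array([-1.44881069e+00,  2.59318022e-01,  1.53597087e+00, -1.82970895e-05,
        1.34800519e+00, -2.02819850e-01]), 'qvel': array([ 0.00123271,  0.00050043, -0.00078276, -0.00038921, -0.0010032 ,
       -0.00122091]), 'tau': array([ 2.42730028e-03, -4.46973181e+01, -2.91245252e+01, -2.91718170e-04,
        6.32640993e-03,  3.93433211e-06]), 'eef_pos': array([ 175.46528985, -520.75929595,  230.5331588 ]), 'ee_rot': array([-8.50379377e-04,  9.86840948e-01,  1.61691742e-01,  2.54605990e-05]), 'wrist_force': array([-0.18957643,  0.00686735, -0.15732018]), 'moment': array([-0.01370167,  0.06179245,  0.02462769]), 'grip_force': 0.0, 'gripper_width': 0.9949068434344974}
```

View pics/top0.png

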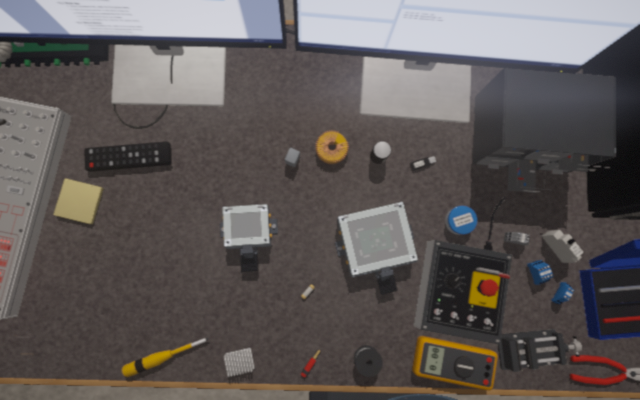

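View pics/scene0.png

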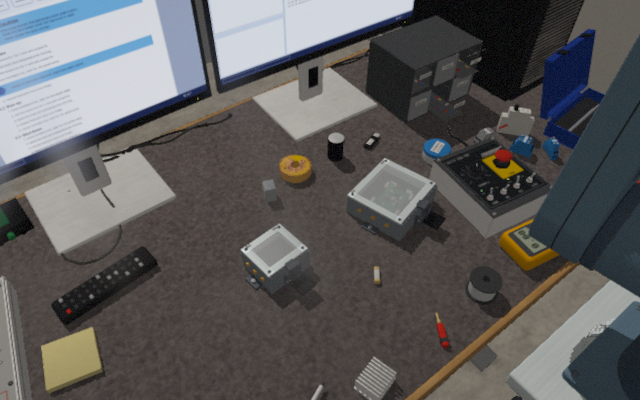

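The top view shows the larger fixture's lid at about (378,239) with its black tab at (387,281). The smaller fixture is at (246,226) and the arm is out of the way. In the scene view the large lid is at about (395,197) and its tab at (432,217). Next I'll measure the lid corners and the tab.

```bash
python3 - <<'E'
from h import *
a=load('top0');b=load('scene0')
def quad(c,box,thr):
    x0,y0,x1,y1=box; g=cv2.cvtColor(c['image'],cv2.COLOR_RGB2GRAY)[y0:y1,x0:x1]
    m=cv2.morphologyEx((g>thr).astype(np.uint8),cv2.MORPH_CLOSE,np.ones((5,5)))
    cs=max(cv2.findContours(m,0,2)[0],key=cv2.contourArea); h=cv2.convexHull(cs)
    q=cv2.approxPolyDP(h,0.05*cv2.arcLength(h,True),True)[:,0]+[x0,y0]; return q
qa=quad(a,(325,190,430,290),140); qb=quad(b,(335,150,445,245),140)
print(qa.tolist(),qb.tolist())
for q in qa:print(q,plane(a,*q,47).round(1))
for q in qb:print(q,plane(b,*q,47).round(1))
im=cv2.resize(a['image'][190:300,320:430],None,fx=5,fy=5,interpolation=2)[:,:,::-1]
cv2.imwrite('pics/cropA.png',im)
g=cv2.cvtColor(a['image'],cv2.COLOR_RGB2GRAY)[268:300,372:402]
m=(g<38).astype(np.uint8); n,l,s,ce=cv2.connectedComponentsWithStats(m); 
for i in range(1,n):
  if s[i,4]>15: print('dark',s[i],ce[i]+[372,268],plane(a,*(ce[i]+[372,268]),25).round(1))
E
```

```text
[[402, 202], [416, 259], [353, 274], [338, 217]] [[384, 158], [434, 182], [400, 223], [348, 195]]
[402 202] [578.   21.7  47. ]
[416 259] [467.8  -6.2  47. ]
[353 274] [435.8 115.1  47. ]
[338 217] [544.6 146.4  47. ]
[384 158] [578.4  21.7  47. ]
[434 182] [470.7  -8.2  47. ]
[400 223] [435.6 115.1  47. ]
[348 195] [543.6 144.5  47. ]
dark [  6  10  18  16 175] [385.98285714 285.41714286] [414.9  47.4  25. ]
```

View pics/cropA.png

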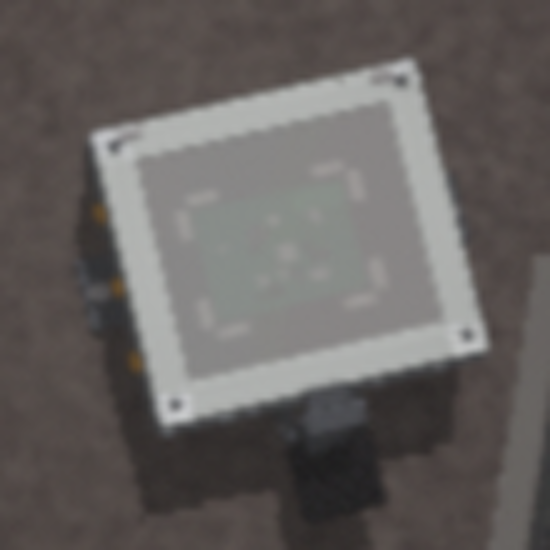

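Both views agree on the lid plane at z=47 to about 2 mm. The fixture origin comes out at about (505,68) with yaw 0.267, and the tab at about (415,45). The tool yaw of 0.325 already fits, so I'll travel at the current height with the fingers closing.

carry_out(
  commands=[
    [[0.4, 1, 0], [0, 0, 0], 1],
    [[0.4, 1, 0], [0, 0, 0], 1],
    [[0.4, 1, 0], [0, 0, 0], 1],
    [[0.4, 1, 0], [0, 0, 0], 1],
    [[0.4, 1, 0], [0, 0, 0], 1],
  ],
)

```text
t: 0.6
eef_pos: [225.7, -394.9, 230.9]
ee_rot: [-0.0, 0.987, 0.162, -0.0]
wrist_force: [-0.1, -0.5, 0.9]
gripper_width: 0.146
grip_force: 0.0
```

carry_out(
  commands=[
    [[0.4, 1, 0], [0, 0, 0], 1],
    [[0.4, 1, 0], [0, 0, 0], 1],
    [[0.4, 1, 0], [0, 0, 0], 1],
    [[0.4, 1, 0], [0, 0, 0], 1],
    [[0.4, 1, 0], [0, 0, 0], 1],
  ],
)

```text
t: 1.1
eef_pos: [275.6, -269.9, 231.0]
ee_rot: [-0.0, 0.987, 0.162, -0.0]
wrist_force: [0.8, 0.3, 0.3]
gripper_width: 0.001
grip_force: 0.0
```

carry_out(
  commands=[
    [[0.4, 1, 0], [0, 0, 0], 1],
    [[0.4, 1, 0], [0, 0, 0], 1],
    [[0.4, 1, 0], [0, 0, 0], 1],
    [[0.4, 1, 0], [0, 0, 0], 1],
    [[0.4, 1, 0], [0, 0, 0], 1],
  ],
)

```text
t: 1.6
eef_pos: [325.6, -145.0, 231.1]
ee_rot: [-0.0, 0.987, 0.162, -0.0]
wrist_force: [1.0, -0.6, 0.2]
gripper_width: -0.002
grip_force: 0.0
```

carry_out(
  commands=[
    [[0.4, 1, 0], [0, 0, 0], 1],
    [[0.4, 1, 0], [0, 0, 0], 1],
    [[0.4, 1, 0], [0, 0, 0], 1],
    [[0.4, 1, 0], [0, 0, 0], 1],
    [[0.4, 1, 0], [0, 0, 0], 1],
  ],
)

```text
t: 2.1
eef_pos: [375.6, -20.0, 231.1]
ee_rot: [-0.0, 0.987, 0.162, -0.0]
wrist_force: [0.5, -0.8, 0.3]
gripper_width: -0.0
grip_force: 0.0
```

carry_out(
  commands=[
    [[0.45, 0.85, -0.8], [0.17, -0.64, 0], 1],
    [[0.45, 0.85, -0.8], [0.17, -0.64, 0], 1],
    [[0.5, 0.9, -0.8], [0, 0, 0], 1],
    [[0, 0, -1], [0, 0, 0], 1],
    [[0, 0, -1], [0, 0, 0], 1],
  ],
)

```text
t: 2.6
eef_pos: [410.4, 44.5, 120.5]
ee_rot: [-0.01, 0.982, 0.162, 0.099]
wrist_force: [0.0, -0.7, 0.1]
gripper_width: -0.001
grip_force: 0.0
```

```bash
python3 - <<'E'
from h import *
s=env.read_state(); print(s['eef_pos'],s['wrist_force'])
a=shot('wrist','w1'); b=shot('scene','s1'); t=shot('top','t1')
P=(415.3,45,25)
def crop(c,x0,y0,x1,y1): return cv2.resize(c['image'][y0:y1,x0:x1],(400,300),interpolation=2)[:,:,::-1]
print(proj(a,P),proj(b,P),proj(b,s['eef_pos']),proj(t,s['eef_pos']))
w=cv2.resize(a['image'],(400,250))[:,:,::-1]; w=cv2.copyMakeBorder(w,0,50,0,0,0)
cv2.imwrite('pics/m1.png',np.hstack([w,crop(b,340,140,460,230)]))
E
```

```text
[410.38490624  44.53121006 120.54826439] [ 0.0099823  -0.73472164  0.12690233]
(np.float64(325.76630441377193), np.float64(213.39863363519578)) (np.float64(433.86045300076137), np.float64(219.8953924590406)) (np.float64(446.168401480526), np.float64(184.65899059269273)) (np.float64(397.53857045831), np.float64(290.9071293403874))
```

View pics/m1.png

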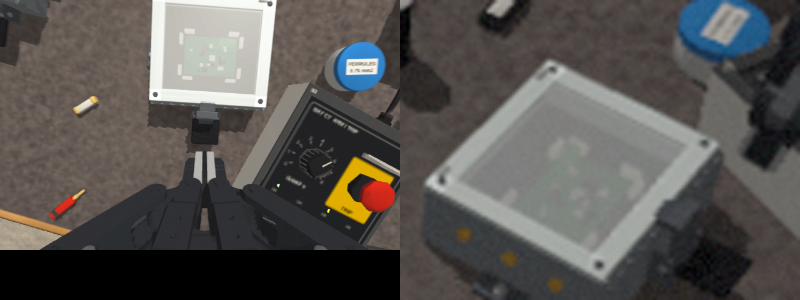

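The wrist view shows the tab plate at about (330,211), roughly 2–3 mm to the right of my estimate, with the path down clear. I'll shift slightly and descend.

carry_out(
  commands=[
    [[0.16, -0.04, -1], [0, 0, 0], 1],
    [[0, 0, -1], [0, 0, 0], 1],
    [[0, 0, -1], [0, 0, 0], 1],
    [[0, 0, -0.5], [0, 0, 0], 1],
    [[0, 0, 0], [0, 0, 0], 1],
  ],
)

```text
t: 3.25
eef_pos: [414.4, 42.6, 33.5]
ee_rot: [-0.01, 0.982, 0.161, 0.098]
wrist_force: [-0.1, -0.2, 0.8]
gripper_width: -0.0
grip_force: 0.0
```

carry_out(
  commands=[
    [[0, 0, -0.12], [0, 0, 0], 1],
    [[0, 0, -0.12], [0, 0, 0], 1],
    [[0, 0, 0], [0, 0, 0], 1],
  ],
)

```text
t: 3.55
eef_pos: [415.2, 42.6, 28.4]
ee_rot: [-0.009, 0.982, 0.161, 0.099]
wrist_force: [-0.2, -0.5, 0.7]
gripper_width: 0.0
grip_force: 0.0
```

carry_out(
  commands=[
    [[0, 0, -0.08], [0, 0, 0], 1],
    [[0, 0, -0.08], [0, 0, 0], 1],
    [[0, 0, 0], [0, 0, 0], 1],
  ],
)

```text
t: 3.85
eef_pos: [414.9, 42.6, 23.9]
ee_rot: [-0.009, 0.982, 0.161, 0.099]
wrist_force: [-0.3, -0.8, 0.7]
gripper_width: 0.002
grip_force: 0.5
```

carry_out(
  commands=[
    [[0, 0, -0.08], [0, 0, 0], 1],
    [[0, 0, -0.08], [0, 0, 0], 1],
    [[0, 0, 0], [0, 0, 0], 1],
  ],
)

```text
t: 4.15
eef_pos: [414.8, 42.6, 19.8]
ee_rot: [-0.01, 0.982, 0.161, 0.099]
wrist_force: [0.1, -1.1, 2.5]
gripper_width: -0.001
grip_force: 1.7
```

carry_out(
  commands=[
    [[0, 0, -0.06], [0, 0, 0], 1],
    [[0, 0, -0.06], [0, 0, 0], 1],
    [[0, 0, 0], [0, 0, 0], 1],
  ],
)

```text
t: 4.45
eef_pos: [414.9, 42.6, 17.4]
ee_rot: [-0.009, 0.982, 0.161, 0.099]
wrist_force: [-6.0, -3.1, 17.4]
gripper_width: -0.0
grip_force: 9.3
```

The force jumped to 17 N, so the tab is at its stop. I'll lift off and look.

carry_out(
  commands=[
    [[0, 0, 0.12], [0, 0, 0], 1],
    [[0, 0, 0], [0, 0, 0], 1],
    [[0, 0, 0], [0, 0, 0], 1],
    [[0, 0, 0], [0, 0, 0], 1],
    [[0, 0, 0], [0, 0, 0], 1],
  ],
)

```text
t: 4.95
eef_pos: [414.8, 42.7, 19.8]
ee_rot: [-0.01, 0.982, 0.161, 0.099]
wrist_force: [-0.3, -2.6, 3.0]
gripper_width: 0.002
grip_force: 1.6
```

```bash
python3 - <<'E'
from h import *
b=shot('scene','s2'); s=env.read_state(); print(s['eef_pos'],s['wrist_force'])
def F(x,y,z): return (505+.965*x-.263*y,68.3+.263*x+.965*y,z)
for th in (0,1.0): print(th,[np.round(proj(b,F(56-112*np.cos(th),y,44.5+112*np.sin(th)))) for y in(-63,0,63)])
cv2.imwrite('pics/m2.png',cv2.resize(b['image'][100:260,320:520],(800,600)[:2],interpolation=2)[:,:,::-1])
E
```

```text
[414.82727689  42.66620877  19.80924578] [ 0.18302965 -1.23341672  3.62513281]
0 [array([435., 184.]), array([418., 203.]), array([401., 224.])]
1.0 [array([419., 135.]), array([401., 154.]), array([381., 173.])]
```

View pics/m2.png

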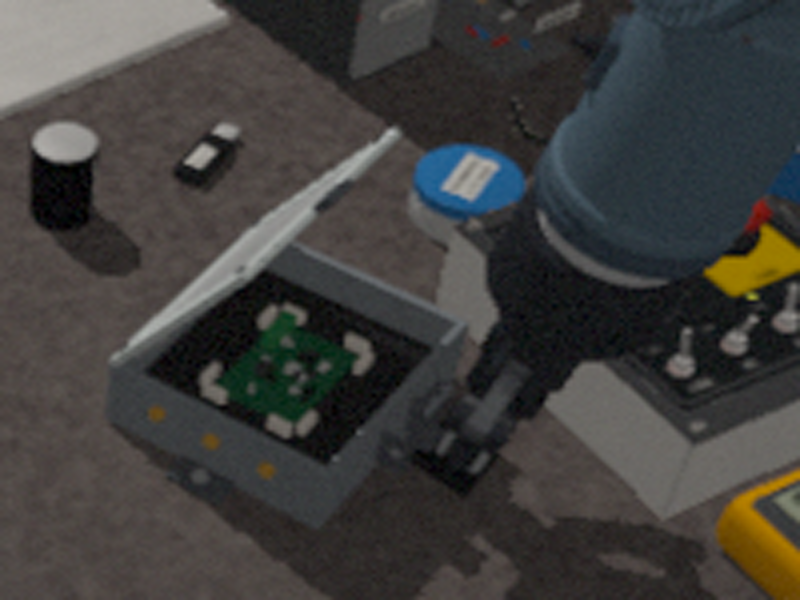

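The lid has sprung up to about 1 rad, matching its predicted edge near (401,154), and the board is still seated. I'll raise to z≈125 and push along the fixture's +x.

carry_out(
  commands=[
    [[0, 0, 0.8], [0, 0, 0], 1],
    [[0, 0, 0.8], [0, 0, 0], 1],
    [[0, 0, 0.9], [0, 0, 0], 1],
    [[0, 0, 0.9], [0, 0, 0], 1],
    [[0, 0, 0.8], [0, 0, 0], 1],
  ],
)

```text
t: 5.5
eef_pos: [413.5, 43.2, 125.1]
ee_rot: [-0.01, 0.982, 0.161, 0.098]
wrist_force: [-0.1, 0.5, 0.2]
gripper_width: -0.002
grip_force: 0.0
```

carry_out(
  commands=[
    [[0.77, 0.21, 0], [0, 0, 0], 1],
    [[0.77, 0.21, 0], [0, 0, 0], 1],
    [[0.77, 0.21, 0], [0, 0, 0], 1],
    [[0.4, 0.11, 0], [0, 0, 0], 1],
    [[0, 0, 0], [0, 0, 0], 1],
  ],
)

```text
t: 6.0
eef_pos: [482.5, 61.6, 124.2]
ee_rot: [-0.01, 0.982, 0.161, 0.098]
wrist_force: [-1.2, 0.0, -0.6]
gripper_width: -0.002
grip_force: 0.0
```

carry_out(
  commands=[
    [[0.4, 0.11, 0], [0, 0, 0], 1],
    [[0.4, 0.11, 0], [0, 0, 0], 1],
    [[0.4, 0.11, 0], [0, 0, 0], 1],
    [[0.4, 0.11, 0], [0, 0, 0], 1],
    [[0, 0, 0], [0, 0, 0], 1],
  ],
)

```text
t: 6.5
eef_pos: [524.0, 72.4, 125.1]
ee_rot: [-0.009, 0.982, 0.161, 0.099]
wrist_force: [0.4, -0.3, 0.3]
gripper_width: 0.001
grip_force: 0.0
```

carry_out(
  commands=[
    [[0.4, 0.11, 0], [0, 0, 0], 1],
    [[0.4, 0.11, 0], [0, 0, 0], 1],
    [[0.4, 0.11, 0], [0, 0, 0], 1],
    [[0.3, 0.08, 0], [0, 0, 0], 1],
    [[0, 0, 0], [0, 0, 0], 1],
  ],
)

```text
t: 7.0
eef_pos: [560.8, 82.7, 124.6]
ee_rot: [-0.01, 0.982, 0.161, 0.099]
wrist_force: [-0.9, -0.4, -0.5]
gripper_width: 0.001
grip_force: 0.0
```

carry_out(
  commands=[
    [[0.2, 0.05, 0], [0, 0, 0], 1],
    [[0.2, 0.05, 0], [0, 0, 0], 1],
    [[0, 0, 0], [0, 0, 0], 1],
    [[0, 0, 0], [0, 0, 0], 1],
  ],
)

```text
t: 7.4
eef_pos: [569.7, 85.0, 124.7]
ee_rot: [-0.01, 0.982, 0.161, 0.099]
wrist_force: [-0.5, -0.3, -0.3]
gripper_width: -0.002
grip_force: 0.0
```

```bash
python3 - <<'E'
from h import *
b=shot('scene','s3'); s=env.read_state(); print(s['t'],s['eef_pos'],s['wrist_force'])
cv2.imwrite('pics/m3.png',cv2.resize(b['image'][70:260,300:520],(700,600),interpolation=2)[:,:,::-1])
E
```

```text
7.45 [569.5687266   85.02205786 124.71467672] [-0.63652195  0.12104624 -0.80148002]
```

View pics/m3.png

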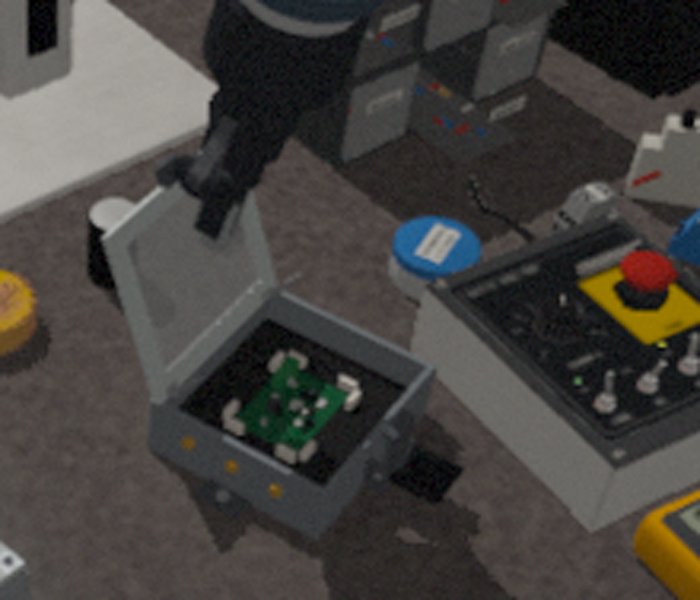

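The lid is past upright and leaning back against the fingers, with the board and tab as they should be. I'll nudge it a little more, retreat, and let it settle.

carry_out(
  commands=[
    [[0.2, 0.05, 0], [0, 0, 0], 1],
    [[0, 0, 0], [0, 0, 0], 1],
    [[-0.3, -0.08, 0], [0, 0, 0], 1],
    [[-0.7, -0.2, 0], [0, 0, 0], 1],
    [[-0.8, -0.2, 0.5], [0, 0, 0], 1],
  ],
)

```text
t: 7.95
eef_pos: [527.6, 74.2, 135.7]
ee_rot: [-0.01, 0.982, 0.161, 0.097]
wrist_force: [-0.1, 0.1, 0.5]
gripper_width: 0.006
grip_force: 0.0
```

carry_out(
  commands=[
    [[-0.9, -0.2, 0.8], [0, 0, 0], 1],
    [[-0.9, -0.2, 0.8], [0, 0, 0], 1],
    [[-0.9, -0.2, 0.8], [0, 0, 0], 1],
    [[-0.9, -0.2, 0.8], [0, 0, 0], 1],
    [[0, 0, 0], [0, 0, 0], 1],
  ],
)

```text
t: 8.45
eef_pos: [438.5, 54.0, 219.6]
ee_rot: [-0.009, 0.982, 0.161, 0.1]
wrist_force: [0.5, -0.0, -0.2]
gripper_width: 0.001
grip_force: 0.0
```

carry_out(
  commands=[
    [[0, 0, 0], [0, 0, 0], 1],
    [[0, 0, 0], [0, 0, 0], 1],
    [[0, 0, 0], [0, 0, 0], 1],
    [[0, 0, 0], [0, 0, 0], 1],
    [[0, 0, 0], [0, 0, 0], 1],
  ],
)

```text
t: 8.95
eef_pos: [439.8, 54.4, 216.6]
ee_rot: [-0.01, 0.982, 0.161, 0.098]
wrist_force: [0.1, 0.1, -0.4]
gripper_width: 0.001
grip_force: 0.0
```

carry_out(
  commands=[
    [[0, 0, 0], [0, 0, 0], 1],
    [[0, 0, 0], [0, 0, 0], 1],
    [[0, 0, 0], [0, 0, 0], 1],
    [[0, 0, 0], [0, 0, 0], 1],
    [[0, 0, 0], [0, 0, 0], 1],
  ],
)

```text
t: 9.45
eef_pos: [439.8, 54.2, 217.3]
ee_rot: [-0.01, 0.982, 0.161, 0.099]
wrist_force: [0.4, -0.6, -0.2]
gripper_width: 0.002
grip_force: 0.0
```

```bash
cat > l.py <<'E'
from h import *
import sys
b=shot('scene',sys.argv[1]); s=env.read_state(); print(s['t'],s['eef_pos'],s['wrist_force'])
def F(x,y,z): return (505+.965*x-.263*y,68.3+.263*x+.965*y,z)
for th in (1.65,1.8,1.95): print(th,[np.round((np.array(proj(b,F(56-112*np.cos(th),y,44.5+112*np.sin(th))))-[300,70])*[700/220,600/190]) for y in(-63,63)])
cv2.imwrite(f'pics/{sys.argv[1]}c.png',cv2.resize(b['image'][70:260,300:520],(700,600),interpolation=2)[:,:,::-1])
E
python3 l.py s4
```

```text
9.5 [439.80267865  54.24919126 217.36654215] [-0.04955636  0.13682217 -0.96342639]
1.65 [array([276., 136.]), array([152., 249.])]
1.8 [array([252., 129.]), array([127., 240.])]
1.95 [array([228., 125.]), array([102., 235.])]
```

View pics/s4c.png

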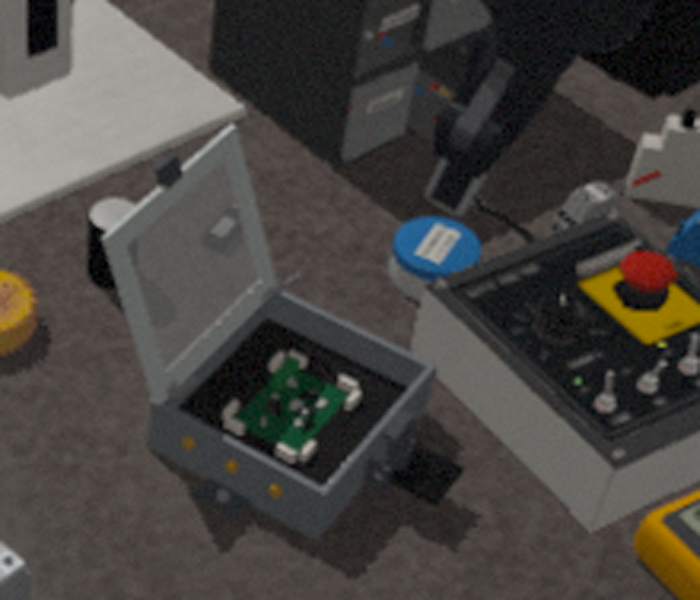

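The lid corners are at about (233,127) and (108,238), which fits roughly 1.93 rad. They haven't moved since the previous view, so the lid is resting on its stop. The tab is up, the board hasn't moved and the arm is clear, so I'll hand in.

```bash
python3 -c "
from cell import env
print(env.close_job())"
```

```text
the job is handed in; nothing more can be done
None
```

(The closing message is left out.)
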